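Stroke the sample-block lids shut

TASK

The four lids of the aluminium sample block stand open. With the fingertips only, stroke along the row from the block's bare end (the wide plain deck, on the hinge side of the lids) to its other end, laying the lids down one after another in that order, so that all four lie flat on the block. Be gentle: do not push the block away, tip it or lift it, and leave the bottle, the beaker and the spatula where they are.

Things in the scene. Friction and masses are not known exactly. Their poses are not given: they have to be found in the camera images.
- block: Loose aluminium sample block on the table, about 1.8 kg, 64 mm wide (its x), 250 mm long (its y), 45 mm tall to its flat top. Origin: centre of its underside; z up. Its four lids, 1 to 4, stand in a row along its y axis, lid 1 next to the bare end (the 50 mm of plain deck at y = -125 to -75 mm; the far end has only a narrow rim). It can point any way on the table.
- bare_end (a point): Middle of the top edge of the block's bare end (block frame x 0, y -125, z 45 mm). The stroke starts here. Its axes are the block's.
- far_end (a point): Middle of the top edge of the block's other end, beyond lid 4 (block frame x 0, y +125, z 45 mm). Its axes are the block's.
- lid1 (a joint): Opening angle of lid 1 in rad: 0 = flat and shut, about 1.57 = upright, stop at 1.8 (leaning towards the bare end). Grey plastic flap, 48 mm along the block's x, 4 mm thick; its hinge axis runs along the block's x at y -75 mm, z 48 mm, and the flap reaches to 43 mm from that axis. Shut, it reaches towards the far end and its top is 50 mm above the table. Stiff hinge: the lid stays where it is left (about 0.01 N m to turn it), no spring and no catch.
- lid2 (a joint): Opening angle of lid 2, like lid 1; hinge axis at block y -25 mm.
- lid3 (a joint): Opening angle of lid 3, like lid 1; hinge axis at block y +25 mm.
- lid4 (a joint): Opening angle of lid 4, like lid 1; hinge axis at block y +75 mm.
- sample_bottle: Bystander: loose closed bottle, 44 mm across, 75 mm tall, standing beside the block; origin at the centre of its underside.
- beaker: Bystander: loose open glass beaker, 64 mm across, 70 mm tall, standing beside the block; origin at the centre of its underside.
- spatula: Bystander: loose lab spatula, black handle and steel blade, 170 mm long, 16 mm wide, 7 mm thick, lying along the other side of the block; origin at its middle, underside, length along its x.

How it is judged (in metres and radians):
On the way, in this order (a step that is already met when the one before it is completed fails the run):
1. lid 1, next to the bare end, is laid flat first (value of joint lid1 below 0.12 rad and value of joint each of lid2, lid3, lid4 above 0.12 rad), for 0.05 s.
2. then lid 2 (value of joint lid2 below 0.12 rad and value of joint each of lid3, lid4 above 0.12 rad), for 0.05 s.
3. then lid 3 (value of joint lid3 below 0.12 rad and value of joint lid4 above 0.12 rad), for 0.05 s.
4. then lid 4 (value of joint lid4 below 0.12 rad), for 0.05 s.
At the end, for the whole second after the job is handed in: All four lids lie flat (opened less than 0.12 rad, about 5 mm at the free edge), laid in order from the bare end; the block stands level, at rest and within 20 mm of where it was, and so do the bottle, beaker and spatula (value of joint each of lid1, lid2, lid3, lid4 below 0.12 rad and distance of each of block, sample_bottle, beaker, spatula from where it was at the start of the episode below 0.02 m and angle between block's own z axis and vertical below 0.05 rad and linear speed of block below 0.01 m/s); the robot touches nothing.
It fails at once if the fingers press on the block or its lids with more than 30 N, or another part of the robot than the fingers with more than 5 N (contact force between the fingers and block above 30 N or contact force between the arm and block above 5 N).
It fails at once if the block is pushed more than 20 mm away (distance of block from where it was at the start of the episode above 0.02 m).
It fails at once if the block is lifted (8 mm) or tipped (0.1 rad) (height (world z) of block above 0.008 m or angle between block's own z axis and vertical above 0.1 rad).
It fails at once if the bottle or the beaker is moved or lifted by more than 20 mm, or knocked over (distance of any of sample_bottle, beaker from where it was at the start of the episode above 0.02 m or angle between any of sample_bottle, beaker's own z axis and vertical above 0.3 rad).
It fails at once if the spatula is moved or lifted by more than 20 mm (distance of spatula from where it was at the start of the episode above 0.02 m).
It also fails if it takes over 38 s, if anything falls off the work surface, if the arm or the gripper's body presses on something with over 40 N, if the wrist force passes 120 N, or if a joint passes its speed limit or range.

ROBOT

A 7-joint arm with a two-finger parallel gripper is mounted at the origin on the work surface. World frame = base frame: x ahead of the robot, y to its left, z up, the work surface at z = 0. Lengths are in mm, angles in rad, forces in N, time in s.
With the tool pointing down it reaches from about 350 to 900 mm from the base axis. Payload 8.1 kg.
Tool frame: the origin (TCP) lies at the very end of the fingers, on their centre line; the grasp point (between the pads) lies 19 mm behind it; z points along the fingers, y is the direction in which the jaws open and shut (so a half turn about z gives the same grasp; the last joint's range is limited). The gripper opens to 92 mm and grips with 3 to 60 N. Pads are 19 mm wide; open, the fingers measure 130 mm over their backs; the gripper's body (75 mm by 190 mm) begins 47 mm behind the grasp point.
Start: joints at [1.182, 0.434, 0.025, 1.573, -0.012, 1.134, -0.075], TCP at [176.179, -599.669, 226.742] pointing down, gripper open.
Joint ranges: [-2.62, 2.62], [-0.44, 2.09], [-1.27, 1.32], [0.08, 2.57], [-1.32, 4.46], [0.12, 2], [-2.74, 2.74]. Speed limits (rad/s): [2.22, 2.22, 3.01, 3.01, 3.14, 3.14, 3.14].

INTERFACE

Orientations are given as [roll, pitch, yaw] about the fixed x, y, z axes, in that order (R = Rz(yaw) Ry(pitch) Rx(roll)).
In Python, from plant import * gives the robot as it stands.
- The arm moves only by the tool servo_tool, never from a script. Its argument "rows" is a list of rows, each an object of numbers: "x", "y", "z": the shift along the world's x, y, z in cm; "wx", "wy", "wz": the turn, a rotation vector about the world's x, y, z in rad. A call has 1 to 20 rows; each row is the pose to reach, as a shift and turn from the pose measured when the call began; what a row does not reach only later rows make up. A row lasts 1/10 s, in which the tool goes at most 50 mm and 8.59 degrees, less where a joint would pass 70% of its speed; a pose out of reach is approached as far as the arm can. A call with a gripper value outside its range is refused whole. "jaw" is the gripper's target within -1 to 1 (fully open at 1, half-way at 0, shut at -1), set as the call begins (left out, the last holds). The fingers move at their own pace and stop on an object; "newtons" is the grip in N (left out, the last holds). Time passes only in rows, so rows that repeat a pose let the fingers close. It gives the time, the measured TCP pose, the force and the opening at its end, in the units of the state.
- state(): the state, without advancing time (a new reading comes with each control period).
- get_image(name): name is "side" or "top"; returns (picture, depth): 480x640x3 uint8, red, green, blue; 480x640 float32, mm along the optical axis (not along the pixel's ray), 0 where there is no reading.
- get_calibration(name): a dict with "fx", "fy", "cx", "cy" (pixels), "k1" (the pictures are not rectified: a ray, as slopes to the right and down, at radius r is drawn at 1 + k1 r^2 times it, then the intrinsics apply), "rvec" (rotation vector, rad) and "tvec" (3), from world to camera coordinates, as OpenCV has them. Camera axes: x right, y down, z forward; pixel columns grow to the right and rows downward; lengths in mm; the calibration is good to about 2 mm. A picture is of the moment at which its call begins. get_calibration takes no time and is no camera call.
- hand_in(): hands the job in, once; it reports no verdict.
The state is a dict: "t": time; "qpos": joint angles; "qd": joint speeds; "effort": joint torques, N m; "tcp_pos": TCP position; "orientation": TCP orientation; "ft_force": force on the tool from outside, world axes, zero at the start; "torque": the same for the moment, N m; "grip_width": opening from 0.0 (shut) to 1.0 (fully open).
Only numpy, scipy, OpenCV 4.12 (cv2) and the standard library are available. Lean on these libraries where they do the work, as an engineer would, in place of code of your own. Each camera call takes 0.05 s, during which the arm holds its last target.

## Working session

There is one attempt and no reset: what is moved stays moved. The work goes in short steps, Python scripts to look and compute and a tool call to move; the robot and the scene stay as the last step left them, time stands still between calls to the robot, and variables do not carry over. Pictures are saved under pics/ and viewed, and the job is handed in when it is done.

Besides the shell and the picture viewer there is one more tool, called after "Emit:" as name(argument=value, ...) on one line, values as JSON. servo_tool: Moves the arm, as the interface text tells. Its arguments: {"type":"object","properties":{"rows":{"type":"array"},"jaw":{"type":"number"},"newtons":{"type":"number"}},"required":["rows"]}

```bash
mkdir -p pics; ls; cat > h.py <<'E'
from plant import *
import numpy as np, cv2
def snap(n,tag):
    im,d=get_image(n); cv2.imwrite(f'pics/{tag}.png',cv2.cvtColor(im,cv2.COLOR_RGB2BGR)); np.save(f'pics/{tag}.npy',d); return im,d
def w(n,u,v,z=None,depth=None):
    c=get_calibration(n);R=cv2.Rodrigues(np.array(c['rvec'],float))[0];t=np.array(c['tvec'],float)
    K=np.array([[c['fx'],0,c['cx']],[0,c['fy'],c['cy']],[0,0,1]],float)
    p=cv2.undistortPoints(np.array([[[u,v]]],float),K,np.array([c['k1'],0,0,0],float))[0,0]
    r=R.T@np.array([p[0],p[1],1]);o=-R.T@t
    s=depth if depth is not None else (z-o[2])/r[2]
    return o+s*r
E
python3 - <<'E'
from h import *
print(state())
for n in('top','side'): snap(n,n+'0');print(get_calibration(n))
E
```

```text
pics
{'t': 0.0, 'qpos': array([ 1.18239705,  0.43518022,  0.02500393,  1.57411074, -0.01159201,
        1.13400331, -0.07509376]), 'qd': array([-1.78296453e-03,  6.44233258e-04, -1.35803071e-03, -4.56311956e-04,
        1.49183371e-04,  9.67234203e-04, -4.86921116e-05]), 'effort': array([-7.44410409e-04, -6.67840433e+01,  9.85070877e-01, -3.14448202e+01,
       -6.03642873e-02,  4.29765740e-02,  1.63217715e-04]), 'tcp_pos': array([ 175.98079298, -599.17209228,  225.96662981]), 'orientation': array([-3.14004427e+00,  1.60732789e-04,  2.85711003e-01]), 'ft_force': array([ 0.93978142, -0.58819311, -0.05750374]), 'torque': array([ 0.04963836,  0.00225211, -0.00035935]), 'grip_width': 1.0012401121302688}
{'fx': 500.0541834698285, 'fy': 500.0541834698285, 'cx': 318.7088322582216, 'cy': 244.54434514146675, 'k1': -0.0892715095808938, 'rvec': array([ 2.17289597, -2.1104181 ,  0.14952115]), 'tvec': array([ 29.04296539, 588.98689796, 797.04883613])}
{'fx': 436.23268258756764, 'fy': 436.23268258756764, 'cx': 315.08683000091673, 'cy': 247.39346010528146, 'k1': -0.06073076013300758, 'rvec': array([ 0.64743467, -2.4867692 ,  1.33821281]), 'tvec': array([506.48295166, 167.48935947, 477.80734533])}
```

View pics/top0.png

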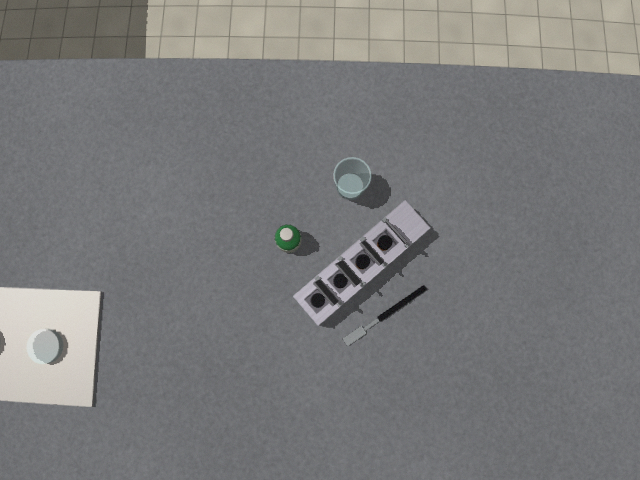

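View pics/side0.png

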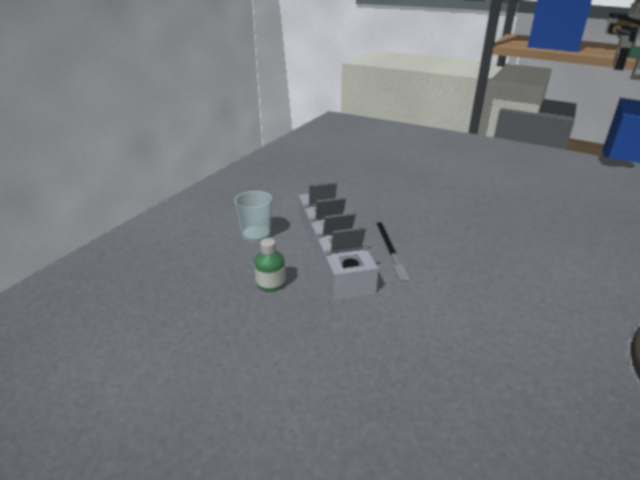

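The top picture shows the block running from its bare end near (418,220) to its far end near (307,310). The bottle is at (288,237), the beaker at (351,178) and the spatula runs (345,340)-(427,288). I'll enlarge it to read the corners.

```bash
python3 - <<'E'
import cv2
im=cv2.imread('pics/top0.png');c=im[150:350,270:440]
cv2.imwrite('pics/crop0.png',cv2.resize(c[40:190,:],None,fx=4.5,fy=4,interpolation=cv2.INTER_CUBIC)[:600,:800])
E
```

```text
(no output)
```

View pics/crop0.png

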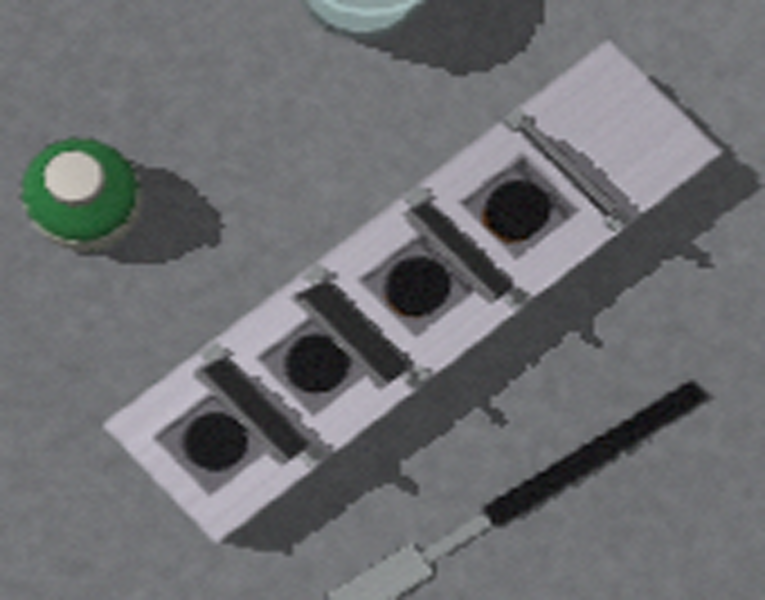

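The crop shows the top corners at about (609,40) and (722,153) for the bare end, and (104,427) and (220,543) for the far end.

```bash
python3 - <<'E'
from h import *
C=[(609,40),(722,153),(104,427),(220,543)]
P=np.array([w('top',270+a/4.5-.4,190+b/4-.4,45) for a,b in C]);print(P.round(1))
b=(P[0]+P[1])/2;f=(P[2]+P[3])/2;print('bare',b,'far',f,np.linalg.norm(f-b),np.linalg.norm(P[0]-P[1]))
d=(f-b)/np.linalg.norm(f-b);print('centre',(b+f)/2,'dir',d,np.degrees(np.arctan2(d[1],d[0])))
D=np.load('pics/top0.npy')
for u,v in [(412,222),(318,300),(385,242)]: print(w('top',u,v,depth=float(D[v,u])))
for u,v,z in [(288,237,70),(351,186,0),(427,288,5),(345,340,3)]: print(w('top',u,v,z))
s=state();print(s['tcp_pos'],s['orientation'])
E
```

```text
[[ 669.3  -98.4   45. ]
 [ 621.6 -141.2   45. ]
 [ 499.8   86.6   45. ]
 [ 453.6   42.6   45. ]]
bare [ 645.43837701 -119.80941738   45.        ] far [476.68978029  64.61065333  45.        ] 249.97370136319222 64.06608746595006
centre [561.06407865 -27.59938202  45.        ] dir [-0.6750654   0.73775789  0.        ] 132.4592291006143
[ 630.59802177 -110.37138856   45.76457174]
[495.21380861  44.66474847  40.20030247]
[595.12984651 -64.97569583  45.28269902]
[594.95387669  96.40724687  70.        ]
[702.55023447  -8.38694797   0.        ]
[ 522.47634322 -144.30215549    5.        ]
[429.31727211  -3.49397179   3.        ]
[ 176.06163813 -599.21112242  226.02951621] [-3.14020668e+00  9.90486299e-05  2.85808201e-01]
```

The fit is good: 250.0 x 64.1 mm. Block centre is (561.1,-27.6) and the stroke direction is (-0.675,0.738). I'll close the fingers and go above the bare end, with tool x along the stroke (yaw 2.312, a turn of +2.026).

Emit:
servo_tool(rows=[{"x": 1.5, "y": 1.6, "z": 0, "wz": 0.1}, {"x": 4, "y": 4.3, "z": 0, "wz": 0.22}, {"x": 7, "y": 7.5, "z": 0, "wz": 0.34}, {"x": 10, "y": 10.7, "z": 0, "wz": 0.46}, {"x": 13, "y": 13.9, "z": 0, "wz": 0.58}, {"x": 16, "y": 17.1, "z": 0, "wz": 0.7}, {"x": 19, "y": 20.3, "z": 0, "wz": 0.82}, {"x": 22, "y": 23.5, "z": 0, "wz": 0.94}, {"x": 25, "y": 26.7, "z": 0, "wz": 1.06}, {"x": 28, "y": 30, "z": 0, "wz": 1.18}, {"x": 31, "y": 33.2, "z": 0, "wz": 1.3}, {"x": 34, "y": 36.4, "z": -1, "wz": 1.42}, {"x": 37, "y": 39.6, "z": -2, "wz": 1.54}, {"x": 40, "y": 42.8, "z": -3, "wz": 1.66}, {"x": 43, "y": 46, "z": -4, "wz": 1.78}, {"x": 45, "y": 48.1, "z": -5, "wz": 1.9}, {"x": 45.9, "y": 49.1, "z": -6, "wz": 2.0}, {"x": 45.9, "y": 49.1, "z": -6, "wz": 2.026}, {"x": 45.9, "y": 49.1, "z": -6, "wz": 2.026}, {"x": 45.9, "y": 49.1, "z": -6, "wz": 2.026}], jaw=-1, newtons=10)

```text
invalid input
```

```bash
python3 - <<'E'
from h import *
s=state();print(s)
snap('side','side1')
im=cv2.imread('pics/side1.png');cv2.imwrite('pics/side1c.png',cv2.resize(im[80:320,220:480],None,fx=2.5,fy=2.5))
E
```

```text
{'t': 0.1, 'qpos': array([ 1.18237485,  0.43513393,  0.02493431,  1.57402033, -0.01161215,
        1.13397261, -0.07507426]), 'qd': array([ 9.55551189e-04, -2.00765658e-03, -5.27472579e-04, -2.20467292e-03,
        1.29060000e-03,  4.47119653e-06, -2.82531644e-03]), 'effort': array([ 2.89315838e-03, -6.69133615e+01,  9.87973586e-01, -3.15153837e+01,
       -6.04960020e-02,  3.73047078e-02,  1.51568438e-04]), 'tcp_pos': array([ 176.06163813, -599.21112242,  226.02951621]), 'orientation': array([-3.14020668e+00,  9.90486299e-05,  2.85808201e-01]), 'ft_force': array([ 0.58772983, -0.24567254, -0.24380599]), 'torque': array([-0.0555704 , -0.02261894, -0.0180043 ]), 'grip_width': 1.0009866084977395}
```

View pics/side1c.png

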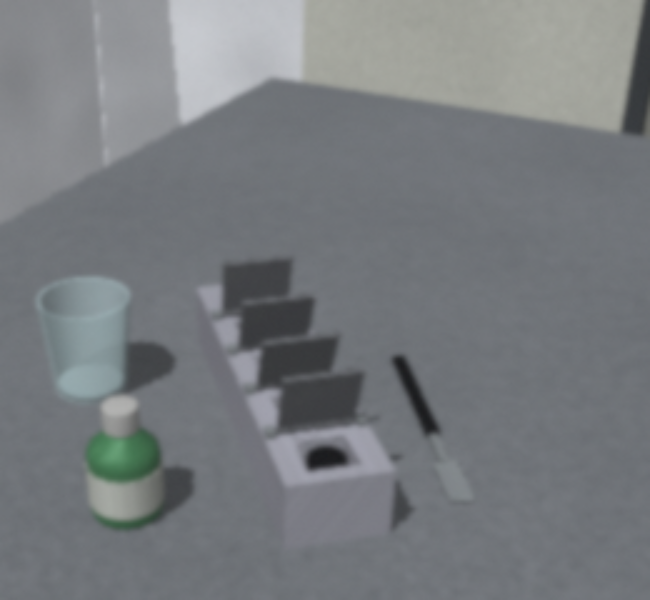

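The side crop shows all four lids upright, with lid 4 at about (320,400) and lid 1 at (257,285). The arm hasn't moved because the call was refused. I'll retry with all six numbers in each row.

Emit:
servo_tool(rows=[{"x": 1.5, "y": 1.6, "z": 0, "wx": 0, "wy": 0, "wz": 0.1}, {"x": 4, "y": 4.3, "z": 0, "wx": 0, "wy": 0, "wz": 0.22}, {"x": 7, "y": 7.5, "z": 0, "wx": 0, "wy": 0, "wz": 0.34}, {"x": 10, "y": 10.7, "z": 0, "wx": 0, "wy": 0, "wz": 0.46}, {"x": 13, "y": 13.9, "z": 0, "wx": 0, "wy": 0, "wz": 0.58}, {"x": 16, "y": 17.1, "z": 0, "wx": 0, "wy": 0, "wz": 0.7}], jaw=-1, newtons=10)

```text
t: 0.75
tcp_pos: [336.9, -426.8, 226.1]
orientation: [-3.14, 0.0, 0.991]
ft_force: [0.3, -0.1, -0.1]
grip_width: 0.526
```

Emit:
servo_tool(rows=[{"x": 3, "y": 3.2, "z": 0, "wx": 0, "wy": 0, "wz": 0.13}, {"x": 6, "y": 6.4, "z": 0, "wx": 0, "wy": 0, "wz": 0.26}, {"x": 9, "y": 9.6, "z": 0, "wx": 0, "wy": 0, "wz": 0.39}, {"x": 12, "y": 12.8, "z": 0, "wx": 0, "wy": 0, "wz": 0.52}, {"x": 15, "y": 16, "z": 0, "wx": 0, "wy": 0, "wz": 0.65}, {"x": 18, "y": 19.2, "z": 0, "wx": 0, "wy": 0, "wz": 0.78}, {"x": 21, "y": 22.4, "z": -1, "wx": 0, "wy": 0, "wz": 0.91}, {"x": 24, "y": 25.6, "z": -2.5, "wx": 0, "wy": 0, "wz": 1.04}, {"x": 27, "y": 28.8, "z": -4, "wx": 0, "wy": 0, "wz": 1.17}, {"x": 29, "y": 31, "z": -6, "wx": 0, "wy": 0, "wz": 1.28}, {"x": 29.8, "y": 31.8, "z": -7.6, "wx": 0, "wy": 0, "wz": 1.321}, {"x": 29.8, "y": 31.8, "z": -7.6, "wx": 0, "wy": 0, "wz": 1.321}, {"x": 29.8, "y": 31.8, "z": -7.6, "wx": 0, "wy": 0, "wz": 1.321}])

```text
t: 2.05
tcp_pos: [634.0, -110.3, 149.8]
orientation: [-3.139, -0.0, 2.308]
ft_force: [-1.0, -0.2, 0.1]
grip_width: 0.003
```

```bash
python3 - <<'E'
from h import *
s=state();print(s['t'],s['qpos'],s['tcp_pos'],s['orientation'],s['grip_width'])
snap('side','side2')
im=cv2.imread('pics/side2.png');cv2.imwrite('pics/side2c.png',cv2.resize(im[80:320,220:480],None,fx=2.5,fy=2.5))
E
```

```text
2.05 [ 0.44438968  0.59855528 -0.55334807  1.5782269   0.3470632   1.06658573
  0.53628822] [ 634.02015745 -110.32763043  149.80600366] [-3.13858100e+00 -2.46749026e-04  2.30833135e+00] 0.0031571825574071236
```

View pics/side2c.png

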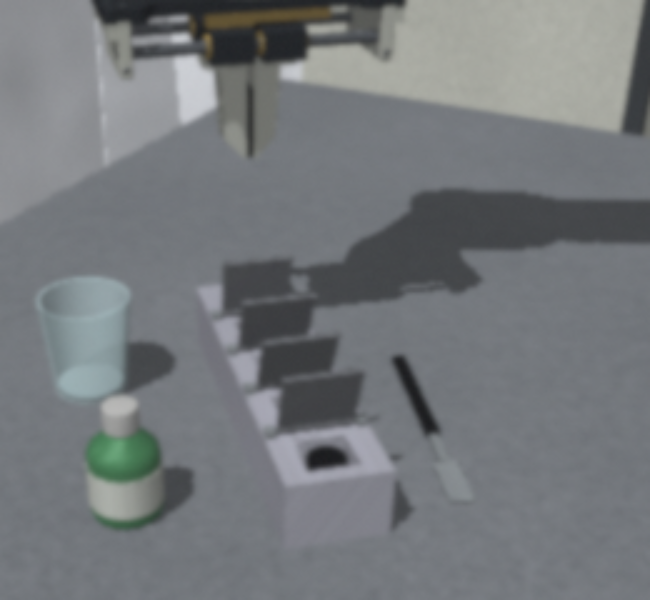

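The closed fingers hang centred over the bare end, at about (250,150) in the crop. Next I descend behind lid 1 and sweep it most of the way down.

Emit:
servo_tool(rows=[{"x": 0.15, "y": 0.15, "z": -3, "wx": 0, "wy": 0, "wz": 0}, {"x": 0.15, "y": 0.15, "z": -6, "wx": 0, "wy": 0, "wz": 0}, {"x": 0.15, "y": 0.15, "z": -7.4, "wx": 0, "wy": 0, "wz": 0}, {"x": 0.15, "y": 0.15, "z": -7.4, "wx": 0, "wy": 0, "wz": 0}, {"x": -0.53, "y": 0.89, "z": -7.4, "wx": 0, "wy": 0, "wz": 0}, {"x": -1.2, "y": 1.63, "z": -7.4, "wx": 0, "wy": 0, "wz": 0}, {"x": -1.88, "y": 2.36, "z": -7.5, "wx": 0, "wy": 0, "wz": 0}, {"x": -2.55, "y": 3.1, "z": -7.7, "wx": 0, "wy": 0, "wz": 0}, {"x": -2.95, "y": 3.54, "z": -8.2, "wx": 0, "wy": 0, "wz": 0}, {"x": -3.29, "y": 3.91, "z": -8.8, "wx": 0, "wy": 0, "wz": 0}, {"x": -3.56, "y": 4.21, "z": -9.2, "wx": 0, "wy": 0, "wz": 0}, {"x": -3.77, "y": 4.43, "z": -9.4, "wx": 0, "wy": 0, "wz": 0}, {"x": -3.77, "y": 4.43, "z": -9.4, "wx": 0, "wy": 0, "wz": 0}])

```text
t: 3.4
tcp_pos: [596.1, -66.3, 56.0]
orientation: [-3.139, 0.0, 2.308]
ft_force: [0.4, -0.9, -0.4]
grip_width: 0.003
```

```bash
python3 - <<'E'
from h import *
s=state();print(s['t'],s['tcp_pos'],s['orientation'],s['ft_force'])
snap('side','side3')
im=cv2.imread('pics/side3.png');cv2.imwrite('pics/side3c.png',cv2.resize(im[80:320,220:480],None,fx=2.5,fy=2.5))
E
```

```text
3.4 [596.0633605  -66.25851787  56.01149708] [-3.13858444e+00  9.31740662e-05  2.30789731e+00] [ 0.42111752 -0.85126397 -0.35667512]
```

View pics/side3c.png

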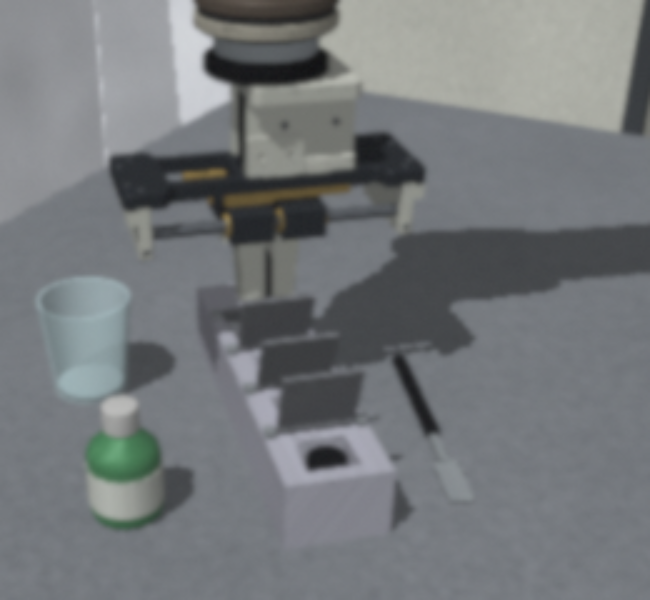

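Lid 1 is down under the fingers, and lids 2-4 are still upright with the block in place. I'll press the last 5 mm gently.

Emit:
servo_tool(rows=[{"x": -0.05, "y": 0.05, "z": -0.2, "wx": 0, "wy": 0, "wz": 0}, {"x": -0.1, "y": 0.1, "z": -0.4, "wx": 0, "wy": 0, "wz": 0}, {"x": -0.1, "y": 0.1, "z": -0.5, "wx": 0, "wy": 0, "wz": 0}, {"x": -0.1, "y": 0.1, "z": -0.5, "wx": 0, "wy": 0, "wz": 0}])

```text
t: 3.85
tcp_pos: [595.4, -65.6, 51.1]
orientation: [-3.139, 0.0, 2.308]
ft_force: [0.6, 0.1, -0.0]
grip_width: 0.004
```

Emit:
servo_tool(rows=[{"x": 0, "y": 0, "z": -0.06, "wx": 0, "wy": 0, "wz": 0}, {"x": 0, "y": 0, "z": -0.12, "wx": 0, "wy": 0, "wz": 0}, {"x": 0, "y": 0, "z": -0.12, "wx": 0, "wy": 0, "wz": 0}])

```text
t: 4.15
tcp_pos: [595.4, -65.6, 50.4]
orientation: [-3.139, 0.001, 2.308]
ft_force: [-1.2, -0.1, 3.4]
grip_width: 0.004
```

Contact is confirmed at z 50.4 with about 3 N, so lid 1 is flat. Now lid 2: rise, sweep and press.

Emit:
servo_tool(rows=[{"x": 0, "y": 0, "z": 1, "wx": 0, "wy": 0, "wz": 0}, {"x": 0, "y": 0, "z": 2.2, "wx": 0, "wy": 0, "wz": 0}, {"x": 0, "y": 0, "z": 2.56, "wx": 0, "wy": 0, "wz": 0}, {"x": -0.68, "y": 0.74, "z": 2.56, "wx": 0, "wy": 0, "wz": 0}, {"x": -1.35, "y": 1.48, "z": 2.5, "wx": 0, "wy": 0, "wz": 0}, {"x": -2.09, "y": 2.29, "z": 2.26, "wx": 0, "wy": 0, "wz": 0}, {"x": -2.5, "y": 2.73, "z": 1.76, "wx": 0, "wy": 0, "wz": 0}, {"x": -2.84, "y": 3.1, "z": 1.16, "wx": 0, "wy": 0, "wz": 0}, {"x": -3.11, "y": 3.39, "z": 0.76, "wx": 0, "wy": 0, "wz": 0}, {"x": -3.31, "y": 3.62, "z": 0.56, "wx": 0, "wy": 0, "wz": 0}, {"x": -3.38, "y": 3.69, "z": 0.3, "wx": 0, "wy": 0, "wz": 0}, {"x": -3.38, "y": 3.69, "z": 0.1, "wx": 0, "wy": 0, "wz": 0}, {"x": -3.38, "y": 3.69, "z": 0, "wx": 0, "wy": 0, "wz": 0}, {"x": -3.38, "y": 3.69, "z": -0.03, "wx": 0, "wy": 0, "wz": 0}, {"x": -3.38, "y": 3.69, "z": -0.03, "wx": 0, "wy": 0, "wz": 0}])

```text
t: 5.65
tcp_pos: [561.7, -28.8, 50.3]
orientation: [-3.139, 0.001, 2.307]
ft_force: [-2.2, 0.9, 2.8]
grip_width: 0.002
```

```bash
python3 - <<'E'
from h import *
s=state();print(s['t'],s['tcp_pos'],s['orientation'],s['ft_force'])
snap('side','side4')
im=cv2.imread('pics/side4.png');cv2.imwrite('pics/side4c.png',cv2.resize(im[80:320,220:480],None,fx=2.5,fy=2.5))
E
```

```text
5.65 [561.71247717 -28.82335456  50.31206948] [-3.13873677e+00  8.33060055e-04  2.30722805e+00] [-2.20066222  0.93269465  2.8327263 ]
```

View pics/side4c.png

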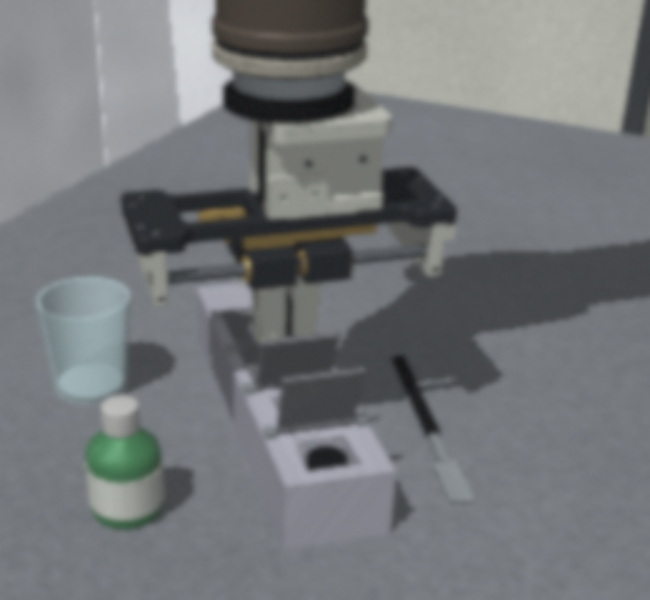

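Lid 2 is down and lids 3 and 4 are upright at about (298,362) and (320,400). The block hasn't moved. I'll repeat the same stroke for lid 3.

Emit:
servo_tool(rows=[{"x": 0, "y": 0, "z": 1, "wx": 0, "wy": 0, "wz": 0}, {"x": 0, "y": 0, "z": 2.2, "wx": 0, "wy": 0, "wz": 0}, {"x": 0, "y": 0, "z": 2.56, "wx": 0, "wy": 0, "wz": 0}, {"x": -0.68, "y": 0.74, "z": 2.56, "wx": 0, "wy": 0, "wz": 0}, {"x": -1.35, "y": 1.48, "z": 2.5, "wx": 0, "wy": 0, "wz": 0}, {"x": -2.09, "y": 2.29, "z": 2.26, "wx": 0, "wy": 0, "wz": 0}, {"x": -2.5, "y": 2.73, "z": 1.76, "wx": 0, "wy": 0, "wz": 0}, {"x": -2.84, "y": 3.1, "z": 1.16, "wx": 0, "wy": 0, "wz": 0}, {"x": -3.11, "y": 3.39, "z": 0.76, "wx": 0, "wy": 0, "wz": 0}, {"x": -3.31, "y": 3.62, "z": 0.56, "wx": 0, "wy": 0, "wz": 0}, {"x": -3.38, "y": 3.69, "z": 0.3, "wx": 0, "wy": 0, "wz": 0}, {"x": -3.38, "y": 3.69, "z": 0.1, "wx": 0, "wy": 0, "wz": 0}, {"x": -3.38, "y": 3.69, "z": 0, "wx": 0, "wy": 0, "wz": 0}, {"x": -3.38, "y": 3.69, "z": -0.01, "wx": 0, "wy": 0, "wz": 0}, {"x": -3.38, "y": 3.69, "z": -0.01, "wx": 0, "wy": 0, "wz": 0}])

```text
t: 7.2
tcp_pos: [528.0, 8.0, 50.4]
orientation: [-3.139, 0.001, 2.307]
ft_force: [-1.0, -0.0, 2.8]
grip_width: 0.007
```

```bash
python3 - <<'E'
from h import *
s=state();print(s['t'],s['tcp_pos'],s['orientation'],s['ft_force'])
snap('side','side5')
im=cv2.imread('pics/side5.png');cv2.imwrite('pics/side5c.png',cv2.resize(im[80:320,220:480],None,fx=2.5,fy=2.5))
E
```

```text
7.2 [527.9977966    8.00040911  50.36044113] [-3.13883495e+00  9.76245182e-04  2.30703433e+00] [-0.98179402 -0.04007315  2.84558028]
```

View pics/side5c.png

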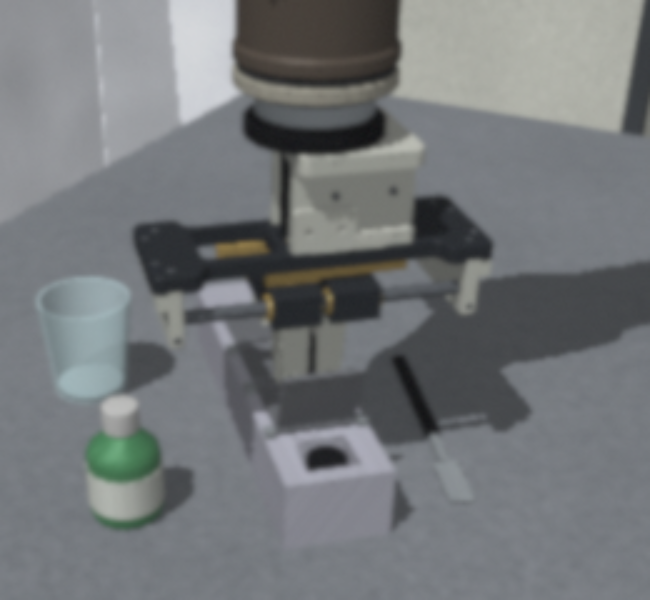

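Lid 3 is down and only lid 4 still stands, at (320,400). Now lid 4.

Emit:
servo_tool(rows=[{"x": 0, "y": 0, "z": 1, "wx": 0, "wy": 0, "wz": 0}, {"x": 0, "y": 0, "z": 2.2, "wx": 0, "wy": 0, "wz": 0}, {"x": 0, "y": 0, "z": 2.56, "wx": 0, "wy": 0, "wz": 0}, {"x": -0.68, "y": 0.74, "z": 2.56, "wx": 0, "wy": 0, "wz": 0}, {"x": -1.35, "y": 1.48, "z": 2.5, "wx": 0, "wy": 0, "wz": 0}, {"x": -2.09, "y": 2.29, "z": 2.26, "wx": 0, "wy": 0, "wz": 0}, {"x": -2.5, "y": 2.73, "z": 1.76, "wx": 0, "wy": 0, "wz": 0}, {"x": -2.84, "y": 3.1, "z": 1.16, "wx": 0, "wy": 0, "wz": 0}, {"x": -3.11, "y": 3.39, "z": 0.76, "wx": 0, "wy": 0, "wz": 0}, {"x": -3.31, "y": 3.62, "z": 0.56, "wx": 0, "wy": 0, "wz": 0}, {"x": -3.38, "y": 3.69, "z": 0.3, "wx": 0, "wy": 0, "wz": 0}, {"x": -3.38, "y": 3.69, "z": 0.1, "wx": 0, "wy": 0, "wz": 0}, {"x": -3.38, "y": 3.69, "z": 0, "wx": 0, "wy": 0, "wz": 0}, {"x": -3.38, "y": 3.69, "z": -0.02, "wx": 0, "wy": 0, "wz": 0}, {"x": -3.38, "y": 3.69, "z": -0.02, "wx": 0, "wy": 0, "wz": 0}])

```text
t: 8.75
tcp_pos: [494.3, 44.8, 50.3]
orientation: [-3.139, 0.001, 2.307]
ft_force: [-1.4, 0.4, 2.2]
grip_width: 0.004
```

Next I lift off and back away so both cameras have a clear view.

Emit:
servo_tool(rows=[{"x": 0, "y": 0, "z": 1, "wx": 0, "wy": 0, "wz": 0}, {"x": 0, "y": 0, "z": 4, "wx": 0, "wy": 0, "wz": 0}, {"x": 0, "y": 0, "z": 8, "wx": 0, "wy": 0, "wz": 0}, {"x": 0, "y": 0, "z": 12, "wx": 0, "wy": 0, "wz": 0}, {"x": 0, "y": -2, "z": 15, "wx": 0, "wy": 0, "wz": 0}, {"x": 0, "y": -5, "z": 17, "wx": 0, "wy": 0, "wz": 0}, {"x": 0, "y": -9, "z": 18, "wx": 0, "wy": 0, "wz": 0}, {"x": 0, "y": -13, "z": 18, "wx": 0, "wy": 0, "wz": 0}, {"x": 0, "y": -17, "z": 18, "wx": 0, "wy": 0, "wz": 0}, {"x": 0, "y": -21, "z": 18, "wx": 0, "wy": 0, "wz": 0}, {"x": 0, "y": -25, "z": 18, "wx": 0, "wy": 0, "wz": 0}, {"x": 0, "y": -29, "z": 18, "wx": 0, "wy": 0, "wz": 0}, {"x": 0, "y": -32, "z": 18, "wx": 0, "wy": 0, "wz": 0}, {"x": 0, "y": -34, "z": 18, "wx": 0, "wy": 0, "wz": 0}, {"x": 0, "y": -35, "z": 18, "wx": 0, "wy": 0, "wz": 0}, {"x": 0, "y": -35, "z": 18, "wx": 0, "wy": 0, "wz": 0}])

```text
t: 10.35
tcp_pos: [494.0, -306.3, 230.5]
orientation: [-3.139, 0.001, 2.305]
ft_force: [-0.1, 0.5, -0.7]
grip_width: 0.002
```

```bash
python3 - <<'E'
from h import *
s=state();print(s['t'],s['tcp_pos'],s['ft_force'])
snap('side','side6');_,D=snap('top','top6')
im=cv2.imread('pics/side6.png');a=cv2.resize(im[160:320,220:420],None,fx=3,fy=3)[:480,:]
im=cv2.imread('pics/top6.png');b=cv2.resize(im[140:350,270:440],None,fx=2.28,fy=2.28)[:480]
b=cv2.copyMakeBorder(b,0,480-b.shape[0],0,0,cv2.BORDER_CONSTANT)
o=np.hstack([a,b]);o=cv2.resize(o,None,fx=800/o.shape[1],fy=800/o.shape[1]);cv2.imwrite('pics/end.png',o)
im=cv2.imread('pics/top6.png');cv2.imwrite('pics/crop6.png',cv2.resize(im[190:340,270:440],None,fx=4.5,fy=4,interpolation=cv2.INTER_CUBIC))
# lid tip/mid heights
c=get_calibration('top');R=cv2.Rodrigues(c['rvec'])[0]
d=np.array([-.675,.738]);K=np.array([[c['fx'],0,c['cx']],[0,c['fy'],c['cy']],[0,0,1]])
for h in(-75,-25,25,75):
  r=[]
  for k in(10,25,38):
    xy=np.array([561.1,-27.6])+d*(h+k)
    p=cv2.projectPoints(np.array([[xy[0],xy[1],50.]]),c['rvec'],c['tvec'],K,np.array([c['k1'],0,0,0]))[0][0,0].round().astype(int)
    r.append(w('top',*map(float,p),depth=float(D[p[1],p[0]]))[2].round(1))
  print(h,r)
E
```

```text
10.35 [ 493.95682684 -306.29180917  230.47105363] [-0.11343407  0.51407985 -0.73193187]
-75 [np.float64(50.1), np.float64(49.9), np.float64(52.9)]
-25 [np.float64(51.2), np.float64(51.7), np.float64(52.2)]
25 [np.float64(51.3), np.float64(52.2), np.float64(49.8)]
75 [np.float64(49.8), np.float64(52.5), np.float64(50.6)]
```

View pics/end.png

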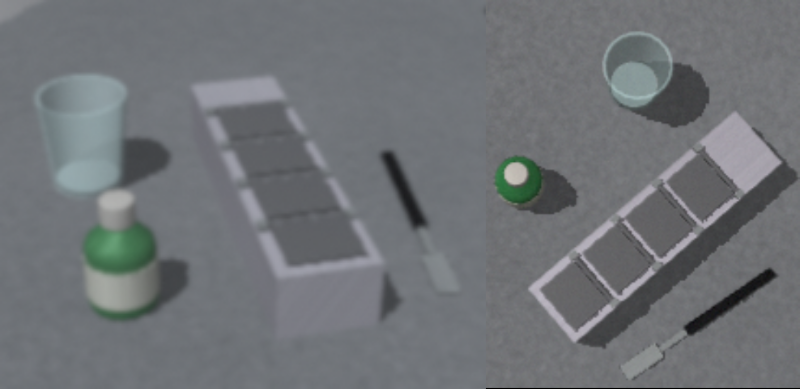

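View pics/crop6.png

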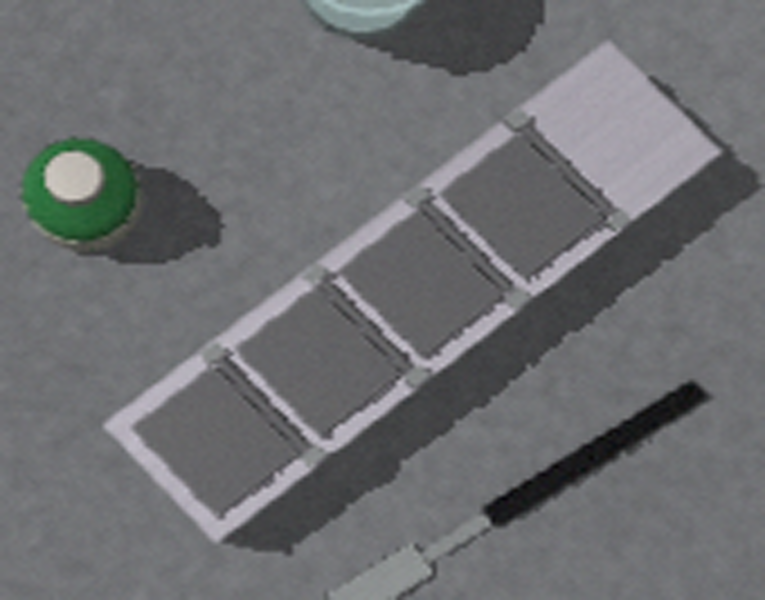

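All four lids lie flat. The block corners, still at (609,40), (722,153), (104,427) and (220,543), match the first picture, and the bottle, beaker and spatula haven't moved.

```bash
python3 -c "
from plant import *
print(hand_in())"
```

```text
the job is handed in; nothing more can be done
None
```

All four lids lie flat, and I handed the job in at about 10.5 s of the 38 s; no verdict was reported. With the fingers closed, I laid the lids down in order from the bare end, lid 1 to lid 4, pressing each until the fingers touched at z ≈ 50.3 mm (about 2–3.5 N in the readings at the end of each press).

- **Lids:** the last depth readings on the lid tops were 50–53 mm, against 50 mm nominal. That spread is noise of 2–3 mm, within the 5 mm tolerance at the free edge.
- **Block and bystanders:** the block's corners are at the same pixels as in the first picture, and the bottle, beaker and spatula show no movement.
- **Arm:** it is well clear of everything, with the wrist force near zero.
- **Refused call:** my first move call came back as "invalid input" and moved nothing. Later calls gave all six numbers in every row and went through.

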